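Restock the bench drawer with a grease jar and an oil bottle

TASK

Put the grease jar and the flat oil bottle from the bench away in the small drawer unit: pull its drawer all the way out to the stop, set each one upright in the empty back cell that fits it (the round jar in the square cell, the flat bottle in the narrow one) without dropping or forcing it, and then push the drawer fully shut. Leave what is already in the drawer standing in its place, and leave the other things on the bench where they are.

Things in the scene. Friction and masses are not known exactly. Their poses are not given: they have to be found in the camera images.
- drawer_unit: Low grey steel drawer unit, fixed on the bench, 205 deep (x) x 196 wide (y) x 128 mm high, with one drawer. Origin: centre of its underside, at bench height; its own -x points out of the front, the way the drawer opens, y along the front, z up. Cabinet front edge at own x = -102.5 mm. A tape roll and a battery lie fixed on the rear half of its top, up to 148 mm above the bench.
- drawer (a joint): How far the drawer is out, m: 0 = shut, 0.160 = at the stop. Slides along the unit's -x against about 2 N of friction. Its dark front panel is 192 mm wide, 14 mm thick, top edge 121 mm above the bench. At the stop the drawer's rear wall is 14 mm in front of the cabinet's front edge.
- handle (a point): Middle of the drawer's bar handle: a round aluminium bar 12 mm thick, 130 mm long along the unit's y, bar centre 40 mm off the front panel (34 mm free behind the bar), 95 mm above the bench, on two posts 55 mm either side of the middle. Moves with the drawer; axes as the unit's.
- jar_cell (a point): Floor centre of the drawer's rear left cell (+y side), the empty square one: 70 x 70 mm inside, floor 20 mm above the bench, walls 36 mm high above the floor, 3 mm thick. Moves with the drawer; axes as the unit's. Covered by the cabinet while the drawer is shut.
- bottle_cell (a point): Floor centre of the drawer's rear right cell (-y side), the empty narrow one: 70 mm (unit's x) x 50 mm (y) inside, floor 20 mm above the bench, walls 36 mm high above the floor. Moves with the drawer; axes as the unit's. A slot 32 mm wide with two screws lying in it runs between the left and right cells.
- jar: Round wide-mouthed white grease jar with a black ribbed screw lid, 72 mm high, 0.25 kg: body 58 mm across, lid 62 mm across from 46 to 72 mm height. Origin: centre of its underside, z up. Stands upright on the bench.
- bottle: Flat-sided white oil bottle, 90 mm high, 0.2 kg: oblong body 62 mm (its own x) x 43 mm (its own y), 47 mm high, sloping shoulder to 58 mm, round black ribbed cap 26 mm across from 61 to 90 mm height. Origin: centre of its underside, z up. Stands upright on the bench, turned at some angle; in its cell its long side lies along the unit's x.
- stored_jar: The same sort of jar already standing in the front left cell of the drawer (centre 73 mm in front of the rear left cell's). Origin: centre of its underside.
- stored_bottle: The same sort of bottle already standing in the front right cell of the drawer (centre 73 mm in front of the rear right cell's). Origin: centre of its underside.
- fuse_box: Bystander: flat white fuse box, 62 x 100 x 24 mm. Origin: centre of its underside.
- multimeter: Bystander: yellow and black multimeter lying flat, 150 x 76 x 50 mm. Origin: centre of its underside.
- flashlight: Bystander: black torch lying on its side, 132 mm long, 32 mm thick. Origin: underside, near the middle.
Mind the look-alikes: they are no part of the job. What is shaped like the jar but red is not meant.

How it is judged:
By the outcome, as a careful person would: the job done as asked, in the order asked, and still so for the second after the job is handed in, with the robot touching nothing.
It also fails if it takes over 72 s, if anything falls off the work surface, if the arm or the gripper's body presses on something with over 40 N, if the wrist force passes 120 N, or if a joint passes its speed limit or range.

ROBOT

A 7-joint arm with a two-finger parallel gripper is mounted at the origin on a cart in front of the work surface, level with it; the furniture and walls round the work are solid. World frame = base frame: x ahead of the robot, y to its left, z up, the work surface at z = 0. Lengths are in mm, angles in degrees, forces in N, time in s.
With the tool pointing down it reaches from about 400 to 900 mm from the base axis. Payload 5.5 kg.
Tool frame: the origin (TCP) lies midway between the tips of the shut fingers; the grasp point (between the pads) lies 19 mm behind it; z points along the fingers, y is the line along which they close (so a half turn about z gives the same grasp; the last joint's range is limited). The gripper opens to 92 mm and grips with 3 to 60 N. Pads are 19 mm wide; open, the fingers measure 130 mm over their backs; the gripper's body (75 mm by 190 mm) begins 47 mm behind the grasp point.
Start: joints at [-59.748, 28.699, -24.465, 88.831, 12.651, 65.22, -12.049], TCP at [170.077, 627.354, 226.729] pointing down, gripper open.
Joint ranges: [-164.97, 164.97], [-17.58, 116.51], [-87.97, 89.64], [11.32, 138.91], [-80.73, 260.73], [10.89, 115.49], [-147.41, 147.41]. Speed limits (degrees/s): [147.25, 147.25, 180, 180, 180, 180, 180].

INTERFACE

Orientations are given as a 3x3 rotation matrix whose columns are the frame's x, y, z axes.
In Python, from bench import arm gives the robot as it stands.
- The arm moves only by the shell command python3 -m inch 'ROWS' [FORCE]. ROWS is JSON, a list of rows, each an object with "linear": the shift along the tool's x, y, z as a fraction of full scale, a list of three; "turn": the turn, a rotation vector about the tool's x, y, z as a fraction of full scale, a list of three; "hand": the opening, from 0 (shut) to 1 (fully open). A call has 1 to 8 rows; each row is the pose to reach, as a shift and turn from the pose commanded when the call began, along the tool's axes at that moment; what a row does not reach only later rows make up. Full scale, the value 1, is 0.5 m for a shift and 45 degrees for a turn. A row lasts 1/10 s, in which the tool goes at most 50 mm and 8.59 degrees, less where a joint would pass 70% of its speed; a pose out of reach is approached as far as the arm can. A call with a number of a shift or a turn outside -1 to 1 is refused whole. A call with a gripper value outside its range is refused whole. The fingers move at their own pace and stop on an object; FORCE is the grip in N (left out, the last holds). Time passes only in rows, so rows that repeat a pose let the fingers close. It gives the time, the measured TCP pose, the force, the opening and the grip force at its end, in the units of the state.
- arm.read_state(): the state, without advancing time (a new reading comes with each control period).
- arm.grab_frame(name): name is "scene" or "side" or "wrist"; returns a dict with "img" (400x640x3 uint8, blue, green, red), "K" (3x3 intrinsics, pixels), "R" (3x3) and "t" (3): a world point X has camera coordinates R X + t; the wrist camera has in their place "T_tool_cam" (4x4, takes a point from camera to tool coordinates, whose origin is the TCP and whose axes are the flange's). Camera axes: x right, y down, z forward; pixel columns grow to the right and rows downward; lengths in mm; the calibration is good to about 2 mm. The wrist camera is an equidistant fisheye: a pixel r from the principal point sees the ray r / f radians off the axis. A picture is of the moment at which its call begins: read the wrist's pose just before it. There is no depth.
- arm.close_job(): hands the job in; it is judged then, once.
Trained networks look in a picture, given as the dict that the camera call returned (one of the last four; its "shot" number tells which), for a name from the list of things; names that differ only in an ending like _2 or _b are one class to them, and where a whole thing is asked for, a point or a joint stands for the part that bears it (a point fixed in the world has none). Each returns a list of dicts, best first, with "confidence" (0 to 1); they miss things now and then, are a little off and sometimes report something else, mostly with a low value. They report only what shows in the picture. A call takes as long as a camera call. They do not tell look-alikes from the thing itself.
- arm.find_in(picture, target): "location" ([x, y, z] in mm, in the coordinates of the camera as it stood for that picture, good to about 4 mm: the middle of the surface that is visible of it).
- arm.spot_point(picture, target): "location" ([x, y, z] in mm, in the coordinates of the camera as it stood for that picture, good to about 4 mm: a listed point, or the origin of a listed thing).
The state is a dict: "time": time; "joint_positions": joint angles; "joint_vel": joint speeds; "tau": joint torques, N m; "tcp_pos": TCP position; "eef_rot": TCP orientation; "ft_force": force on the tool from outside, world axes, zero at the start; "ft_torque": the same for the moment, N m; "grip_width": finger opening in mm; "grip_force": force on a finger pad.
Only numpy, scipy, OpenCV 4.12 (cv2) and the standard library are available. Lean on these libraries where they do the work, as an engineer would, in place of code of your own. Each camera call takes 0.05 s, during which the arm holds its last target. There are 200 camera calls.

## Working session

There is one attempt and no reset: what is moved stays moved. The work goes in short steps, Python scripts to look and compute and a shell command to move; the robot and the scene stay as the last step left them, time stands still between calls to the robot, and variables do not carry over. Pictures are saved under pics/ and viewed, at most 10 in all, crops included, and the job is handed in when it is done.

```bash
ls; mkdir -p pics
cat > h.py <<'E'
import numpy as np, cv2
from bench import arm
def w(p,loc): return (np.array(p["R"]).T@(np.array(loc)-np.array(p["t"])))
def ww(p,loc,s):
    T=np.array(p["T_tool_cam"]);q=T[:3,:3]@np.array(loc)+T[:3,3]
    return np.array(s["eef_rot"])@q+np.array(s["tcp_pos"])
E
python3 - <<'E'
from h import *
s=arm.read_state();print(s["time"],s["tcp_pos"],np.round(s["eef_rot"],3).tolist(),s["grip_width"])
ims=[]
for c in("scene","side"):
    p=arm.grab_frame(c);ims.append(p["img"]);print(c,np.round(p["R"],3).tolist(),np.round(p["t"]),p["K"][0][0])
    for n in("drawer_unit","handle","jar","bottle","fuse_box","multimeter","flashlight"):
        r=arm.spot_point(p,n)
        print(n,[(round(d["confidence"],2),np.round(w(p,d["location"])).tolist()) for d in r][:4])
cv2.imwrite("pics/a.png",ims[0]);cv2.imwrite("pics/b.png",ims[1])
E
```

```text
pics
0.0 [169.98822364 626.64714924 225.64878753] [[-0.965, 0.262, -0.001], [0.262, 0.965, -0.002], [0.0, -0.002, -1.0]] 91.77171882737666
scene [[0.999, -0.043, 0.004], [-0.032, -0.809, -0.587], [0.029, 0.587, -0.809]] [-603.   93. 1189.] 398.95352881997866
drawer_unit [(0.57, [757.0, 108.0, 8.0])]
handle [(0.59, [602.0, 82.0, 98.0])]
jar [(0.66, [424.0, -81.0, 4.0]), (0.62, [488.0, -228.0, 4.0]), (0.44, [553.0, -112.0, 2.0])]
bottle [(0.84, [606.0, -240.0, -1.0])]
fuse_box [(0.6, [551.0, -113.0, 0.0])]
multimeter [(0.7, [532.0, 397.0, 3.0])]
flashlight [(0.93, [688.0, -89.0, -2.0])]
side [[0.671, 0.741, -0.005], [0.51, -0.466, -0.723], [-0.538, 0.482, -0.691]] [-445. -212. 1292.] 386.2161955688181
drawer_unit [(0.68, [760.0, 110.0, 0.0])]
handle [(0.56, [600.0, 79.0, 92.0])]
jar [(0.78, [425.0, -79.0, 1.0])]
bottle [(0.76, [609.0, -239.0, -2.0])]
fuse_box []
multimeter [(0.79, [532.0, 391.0, 0.0]), (0.46, [487.0, -228.0, -1.0])]
flashlight [(0.56, [688.0, -98.0, 3.0])]
```

View pics/a.png

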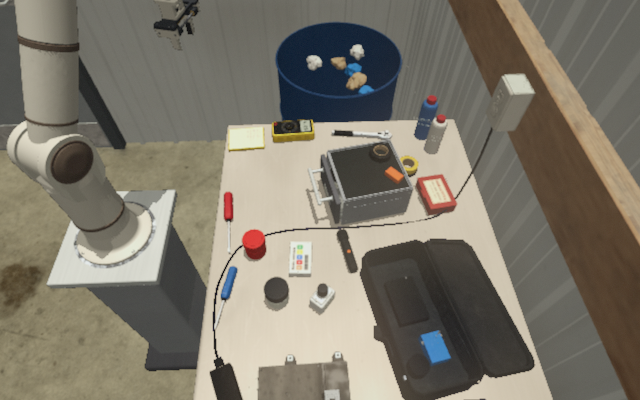

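View pics/b.png

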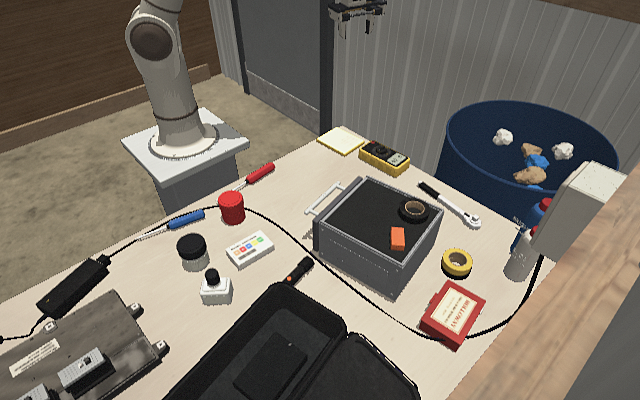

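Scene picture: the red jar is at (254,244), and the white jar with a black lid at (276,292), world about (488,-228). The white, black-lidded one fits the description. The red one is the look-alike. The flat bottle is at (322,296), and the unit's handle at about (315,195). I'll confirm in one enlarged crop.

Run:
```python
import cv2,numpy as np
a=cv2.imread("pics/a.png");
c1=cv2.resize(a[135:235,300:420],None,fx=5,fy=5,interpolation=cv2.INTER_CUBIC)
c1=c1[:, :600]
c2=cv2.resize(a[225:325,230:350],None,fx=5,fy=5,interpolation=cv2.INTER_CUBIC)
o=np.hstack([cv2.resize(c1,(400,333)),cv2.resize(c2,(400,333))])
cv2.imwrite("pics/c.png",o)
```

```text
(no output)
```

View pics/c.png

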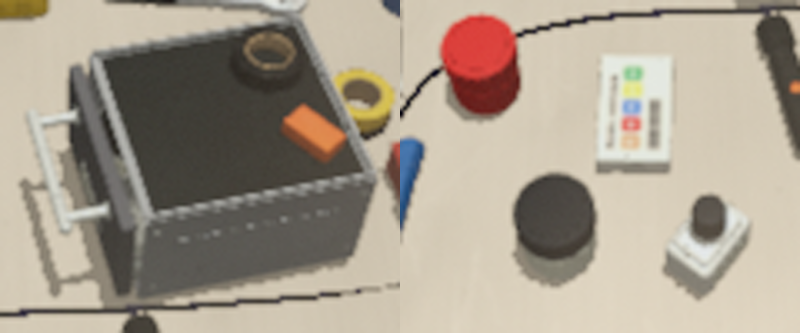

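Run:
```python
from h import *
p=arm.grab_frame("scene");K=np.array(p["K"]);R=np.array(p["R"]);t=np.array(p["t"])
def px(u,v,z):
    d=R.T@np.linalg.inv(K)@[u,v,1];c=-R.T@t;return c+d*(z-c[2])/d[2]
L=lambda x,y:(300+x*.3,135+y*.3); Q=lambda x,y:(230+(x-400)*.3,225+y*.3)
C=[px(*L(*q),128) for q in((95,55),(148,215),(372,178),(298,17))]
for q in C:print("top",q.round())
print("ctr",np.mean(C,0).round(1),"yaw front",np.degrees(np.arctan2(*(C[0]-C[1])[[1,0]]))-90,"sides",[np.degrees(np.arctan2(*d[[1,0]])) for d in(C[2]-C[1],C[3]-C[0])])
H=[px(*L(*q),95) for q in((33,115),(66,228))];print("handle",[h.round() for h in H],np.degrees(np.arctan2(*(H[0]-H[1])[[1,0]]))-90)
B=[px(*Q(*q),50) for q in((668,243),(700,268),(748,218))]
for a,b in((0,1),(1,2)):
    d=B[b]-B[a];print("bottle edge",np.linalg.norm(d).round(),np.degrees(np.arctan2(d[1],d[0])))
print("jar lid",px(*Q(554,213),72).round())
print("bottle cap",px(*Q(708,204),90).round())
```

```text
top [646. 186. 128.]
top [679.   3. 128.]
top [873.  35. 128.]
top [838. 227. 128.]
ctr [758.8 112.7 128. ] yaw front 10.339296184266047 sides [np.float64(9.217714439859812), np.float64(11.997792417743373)]
handle [array([588., 145.,  95.]), array([612.,  16.,  95.])] 10.67745694684973
bottle edge 32.0 -41.5738531600722
bottle edge 55.0 44.75014414208949
jar lid [ 490. -229.   72.]
bottle cap [ 606. -235.   90.]
```

The crop confirms it: the white jar with the black lid is at about (489,-229), the bottle at about (607,-238) with its long side near 45°, and the unit at (758,110) with yaw about 10.5°. The handle is at (601,80). Next is the approach to the handle.

```bash
cat >> h.py <<'E'
def plan(x,y,z,ya,s=None):
    "shift and turn fractions to a tool-down pose with tool y at angle ya (deg, mod 180)"
    from scipy.spatial.transform import Rotation as Ro
    s=s or arm.read_state();R=np.array(s["eef_rot"])
    cur=np.degrees(np.arctan2(R[1,1],R[0,1]));a=ya+180*round((cur-ya)/180);a=np.radians(a)
    T=np.array([[np.sin(a),np.cos(a),0],[-np.cos(a),np.sin(a),0],[0,0,-1]])
    d=np.array([x,y,z])-s["tcp_pos"]
    print("t%.1f pos"%s["time"],np.round(s["tcp_pos"],1),"ya%.1f"%cur,"lin",np.round(R.T@d/500,3),"turn",np.round(np.degrees(Ro.from_matrix(R.T@T).as_rotvec())/45,3),"F",np.round(s["ft_force"],1),"w%.1f g%.1f"%(s["grip_width"],s["grip_force"]))
E
python3 -c "
from h import *
plan(601,80,220,10.5);plan(385,350,222,42)"
```

```text
Traceback (most recent call last):
  File "h.py", line 14, in plan
    print("t%.1f pos"%s["time"],np.round(s["tcp_pos"],1),"ya%.1f"%cur,"lin",np.round(R.T@d/500,3),"turn",np.round(np.degrees(Ro.from_matrix(R.T@T).as_rotvec())/45,3),"F",np.round(s["ft_force"],1),"w%.1f g%.1f"%(s["grip_width"],s["grip_force"]))
                                                                                                                             ~~~~~~~~~~~~~~^^^^^^^
  File "scipy/spatial/transform/_rotation.pyx", line 1143, in scipy.spatial.transform._rotation.Rotation.from_matrix
ValueError: Non-positive determinant (left-handed or null coordinate frame) in rotation matrix 0: [[-4.33175882e-01 -9.01309411e-01 -2.29563203e-05]
 [-9.01309410e-01  4.33175883e-01 -4.43306332e-05]
 [-4.98997412e-05 -1.48778633e-06  9.99999999e-01]].
```

```bash
sed -i 's/\[\[np.sin(a),np.cos(a),0\],\[-np.cos(a),np.sin(a),0\]/[[-np.sin(a),np.cos(a),0],[np.cos(a),np.sin(a),0]/' h.py
python3 -c "
from h import *
plan(601,80,220,10.5);plan(385,350,222,42)"
```

```text
t0.8 pos [170.1 627.4 226.7] ya74.8 lin [-1.118 -0.831  0.013] turn [ 0.   -0.    1.43] F [-0.8  0.4 -0.1] w92.3 g0.0
t0.8 pos [170.1 627.4 226.7] ya74.8 lin [-0.56  -0.423  0.009] turn [ 0.   -0.    0.73] F [-0.8  0.4 -0.1] w92.3 g0.0
```

```bash
python3 -m inch '[{"linear":[-0.56,-0.423,0.01],"turn":[0,0,0.73],"hand":1},{"linear":[-0.56,-0.423,0.01],"turn":[0,0,0.73],"hand":1},{"linear":[-0.56,-0.423,0.01],"turn":[0,0,0.73],"hand":1},{"linear":[-0.56,-0.423,0.01],"turn":[0,0,0.73],"hand":1},{"linear":[-0.56,-0.423,0.01],"turn":[0,0,0.73],"hand":1},{"linear":[-0.56,-0.423,0.01],"turn":[0,0,0.73],"hand":1},{"linear":[-0.56,-0.423,0.01],"turn":[0,0,0.73],"hand":1},{"linear":[-0.56,-0.423,0.01],"turn":[0,0,0.73],"hand":1}]'
python3 -c "
from h import *
plan(601,80,220,10.5)"
```

```text
time: 1.65
tcp_pos: [390.5, 342.7, 221.7]
eef_rot: [[-0.66, 0.751, 0.002], [0.751, 0.66, -0.004], [-0.004, -0.0, -1.0]]
ft_force: [1.0, 0.4, 0.2]
grip_width: 91.8
grip_force: 0.0
t1.6 pos [390.5 342.7 221.7] ya41.3 lin [-0.673 -0.031  0.006] turn [0.001 0.005 0.685] F [1.  0.4 0.2] w91.8 g0.0
```

```bash
python3 -m inch '[{"linear":[-0.67,-0.03,0.01],"turn":[0,0,0.69],"hand":0.5},{"linear":[-0.67,-0.03,0.01],"turn":[0,0,0.69],"hand":0.5},{"linear":[-0.67,-0.03,0.01],"turn":[0,0,0.69],"hand":0.3},{"linear":[-0.67,-0.03,0.01],"turn":[0,0,0.69],"hand":0.3},{"linear":[-0.67,-0.03,0.01],"turn":[0,0,0.69],"hand":0.3},{"linear":[-0.67,-0.03,0.01],"turn":[0,0,0.69],"hand":0.3},{"linear":[-0.67,-0.03,0.01],"turn":[0,0,0.69],"hand":0.3},{"linear":[-0.67,-0.03,0.01],"turn":[0,0,0.69],"hand":0.3}]'
python3 - <<'E'
from h import *
s=arm.read_state();p=arm.grab_frame("wrist")
cv2.imwrite("pics/d.png",p["img"])
for n in("handle","drawer_unit"):
  print(n,[(round(d["confidence"],2),ww(p,d["location"],s).round(1)) for d in arm.spot_point(p,n)])
print(np.round(p["T_tool_cam"],3).tolist(),p["K"])
plan(601,80,160,10.5)
E
```

```text
time: 2.45
tcp_pos: [600.9, 84.3, 216.5]
eef_rot: [[-0.181, 0.983, 0.002], [0.983, 0.181, -0.003], [-0.004, 0.001, -1.0]]
ft_force: [-0.7, -0.9, -0.4]
grip_width: 32.2
grip_force: 0.0
handle [(0.92, array([596.7,  78.9,  94. ]))]
drawer_unit [(0.75, array([752.5, 115.1,   1.1]))]
[[0.001, -0.964, -0.264, 70.744], [1.0, 0.001, -0.0, 0.103], [0.0, -0.264, 0.964, -157.568], [0.0, 0.0, 0.0, 1.0]] [[309.70691629   0.         321.39262858]
 [  0.         309.70691629 198.18217978]
 [  0.           0.           1.        ]]
t2.6 pos [597.4  92.1 216.4] ya11.0 lin [-0.025  0.003  0.113] turn [-0.001 -0.001  0.01 ] F [0.2 1.4 0.2] w28.1 g0.0
```

View pics/d.png

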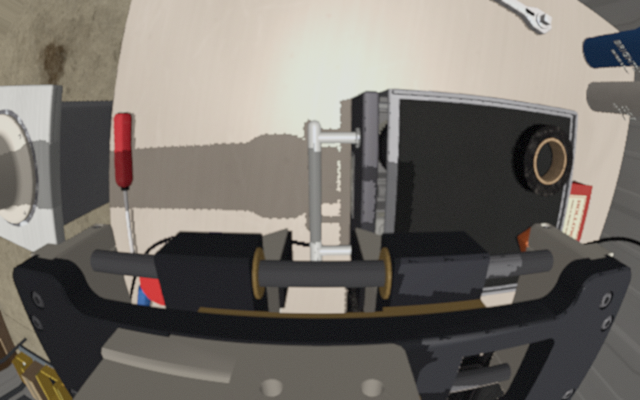

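```bash
cat >> h.py <<'E'
def wpx(p,s,u,v,z):
    K=np.array(p["K"]);m=np.array([(u-K[0,2])/K[0,0],(v-K[1,2])/K[1,1]]);r=np.hypot(*m)
    d=np.r_[m/r*np.sin(r),np.cos(r)];T=np.array(p["T_tool_cam"]);R=np.array(s["eef_rot"])
    c=R@T[:3,3]+s["tcp_pos"];d=R@T[:3,:3]@d;return c+d*(z-c[2])/d[2]
E
python3 - <<'E'
from h import *
s=arm.read_state();p=arm.grab_frame("wrist")
for n in("handle","drawer_unit"):
  print(n,[(round(d["confidence"],2),ww(p,d["location"],s).round(1)) for d in arm.spot_point(p,n)])
g=p["img"].astype(int).sum(2)
for v in(160,180,200,220):
  row=g[v,295:345];print(v,row.tolist()[::1] if v==200 else "")
a,b=wpx(p,s,315.5,150,95),wpx(p,s,317.5,230,95);print(a,b,np.degrees(np.arctan2(*(a-b)[[1,0]]))-90)
plan(600,80,160,10.5)
E
```

```text
handle [(0.88, array([599.6,  76.5,  97.1]))]
drawer_unit [(0.62, array([756.5, 111.6,   4.1]))]
160 
180 
200 [374, 380, 379, 383, 383, 377, 380, 380, 375, 373, 374, 370, 379, 373, 377, 364, 338, 351, 373, 389, 403, 410, 413, 405, 397, 385, 371, 346, 328, 355, 372, 380, 380, 379, 378, 374, 378, 379, 371, 372, 389, 419, 456, 465, 466, 452, 421, 385, 368, 373]
220 
[584.58290206 129.92446797  95.        ] [600.83035567  54.73538682  95.        ] 12.193447069915393
t2.8 pos [597.1  93.1 216.8] ya11.1 lin [-0.027  0.001  0.113] turn [-0.    -0.001  0.013] F [-1.1 -0.5  0.1] w27.4 g0.0
```

The wrist view shows the bar at column 317 between posts at rows 135 and 250. The handle is at about (598,79,95). I'll go down onto it.

```bash
python3 -c "
from h import *
plan(598,79,80,10.7)"
python3 -m inch '[{"linear":[-0.029,-0.001,0.113],"turn":[0,0,0.01],"hand":0.31},{"linear":[-0.029,-0.001,0.113],"turn":[0,0,0.01],"hand":0.31},{"linear":[-0.029,-0.001,0.19],"turn":[0,0,0.01],"hand":0.31},{"linear":[-0.029,-0.001,0.25],"turn":[0,0,0.01],"hand":0.31},{"linear":[-0.029,-0.001,0.272],"turn":[0,0,0.01],"hand":0.31},{"linear":[-0.029,-0.001,0.272],"turn":[0,0,0.01],"hand":0.31},{"linear":[-0.029,-0.001,0.272],"turn":[0,0,0.01],"hand":0.31}]' 20
python3 -c "
from h import *
plan(598,79,80,10.7)"
```

```text
t2.8 pos [597.1  93.1 216.8] ya11.1 lin [-0.028 -0.004  0.273] turn [-0.    -0.001  0.009] F [-1.1 -0.5  0.1] w27.4 g0.0
time: 3.45
tcp_pos: [601.1, 77.2, 82.2]
eef_rot: [[-0.182, 0.983, 0.002], [0.983, 0.182, 0.0], [0.0, 0.002, -1.0]]
ft_force: [-0.1, 0.3, 0.6]
grip_width: 28.6
grip_force: 0.0
t3.5 pos [601.1  77.2  82.2] ya10.5 lin [ 0.005 -0.005  0.004] turn [ 0.002 -0.    -0.004] F [-0.1  0.3  0.6] w28.6 g0.0
```

```bash
python3 -m inch '[{"linear":[0,0,0],"turn":[0,0,0],"hand":0},{"linear":[0,0,0],"turn":[0,0,0],"hand":0},{"linear":[0,0,0],"turn":[0,0,0],"hand":0},{"linear":[0,0,0],"turn":[0,0,0],"hand":0},{"linear":[0,0,0],"turn":[0,0,0],"hand":0},{"linear":[0,0,0],"turn":[0,0,0],"hand":0}]' 20
```

```text
time: 4.05
tcp_pos: [600.9, 76.7, 81.8]
eef_rot: [[-0.182, 0.983, 0.002], [0.983, 0.182, 0.0], [0.0, 0.002, -1.0]]
ft_force: [-1.6, 0.6, 6.1]
grip_width: 11.5
grip_force: 20.0
```

```bash
python3 -m inch '[{"linear":[0,-0.02,0],"turn":[0,0,0],"hand":0},{"linear":[0,-0.06,0],"turn":[0,0,0],"hand":0},{"linear":[0,-0.10,0],"turn":[0,0,0],"hand":0},{"linear":[0,-0.15,0],"turn":[0,0,0],"hand":0},{"linear":[0,-0.20,0],"turn":[0,0,0],"hand":0},{"linear":[0,-0.25,0],"turn":[0,0,0],"hand":0},{"linear":[0,-0.28,0],"turn":[0,0,0],"hand":0},{"linear":[0,-0.3,0],"turn":[0,0,0],"hand":0}]' 20
```

```text
time: 4.85
tcp_pos: [453.0, 48.3, 81.8]
eef_rot: [[-0.181, 0.983, 0.004], [0.983, 0.181, -0.0], [-0.001, 0.004, -1.0]]
ft_force: [4.0, -2.5, 2.3]
grip_width: 11.5
grip_force: 20.0
```

```bash
python3 -m inch '[{"linear":[0,-0.01,0],"turn":[0,0,0],"hand":0},{"linear":[0,-0.018,0],"turn":[0,0,0],"hand":0},{"linear":[0,-0.022,0],"turn":[0,0,0],"hand":0},{"linear":[0,-0.024,0],"turn":[0,0,0],"hand":0},{"linear":[0,-0.024,0],"turn":[0,0,0],"hand":0}]' 20
```

```text
time: 5.35
tcp_pos: [445.2, 46.8, 81.9]
eef_rot: [[-0.181, 0.983, 0.009], [0.983, 0.181, 0.001], [-0.001, 0.009, -1.0]]
ft_force: [8.8, -2.3, -3.7]
grip_width: 11.8
grip_force: 20.0
```

```bash
python3 -m inch '[{"linear":[0,-0.006,0],"turn":[0,0,0],"hand":0},{"linear":[0,-0.012,0],"turn":[0,0,0],"hand":0},{"linear":[0,-0.012,0],"turn":[0,0,0],"hand":0},{"linear":[0,-0.012,0],"turn":[0,0,0],"hand":0}]' 25
```

```text
time: 5.75
tcp_pos: [445.2, 46.9, 82.0]
eef_rot: [[-0.182, 0.983, 0.02], [0.983, 0.182, 0.002], [-0.001, 0.02, -1.0]]
ft_force: [25.5, 0.6, -25.0]
grip_width: 11.1
grip_force: 25.0
```

At the stop: force is rising and there is no further motion. I'll relax, open and lift, then measure the cells.

```bash
python3 -m inch '[{"linear":[0,0.014,0],"turn":[0,0,0],"hand":0},{"linear":[0,0.014,0],"turn":[0,0,0],"hand":0.31},{"linear":[0,0.014,0],"turn":[0,0,0],"hand":0.31},{"linear":[0,0.014,0],"turn":[0,0,0],"hand":0.31},{"linear":[0,0.014,-0.03],"turn":[0,0,0],"hand":0.31},{"linear":[0,0.014,-0.1],"turn":[0,0,0],"hand":0.31},{"linear":[0,0.014,-0.2],"turn":[0,0,0],"hand":0.31},{"linear":[0,0.014,-0.3],"turn":[0,0,0],"hand":0.31}]' 25
python3 -m inch '[{"linear":[0,0,-0.1],"turn":[0,0,0],"hand":1},{"linear":[0,0,-0.1],"turn":[0,0,0],"hand":1},{"linear":[0,0,-0.1],"turn":[0,0,0],"hand":1}]' >/dev/null
python3 - <<'E'
from h import *
for c in("scene","side","wrist"):
    s=arm.read_state();p=arm.grab_frame(c);cv2.imwrite(f"pics/e_{c}.png",p["img"])
    f=(lambda l:ww(p,l,s)) if c=="wrist" else (lambda l:w(p,l))
    for n in("drawer_unit","handle","jar_cell","bottle_cell","stored_jar","stored_bottle","jar","bottle"):
        print(c,n,[(round(d["confidence"],2),f(d["location"]).round().tolist()) for d in arm.spot_point(p,n)][:4])
plan(489,-229,200,100.6)
a=cv2.imread("pics/e_scene.png")[120:240,240:400];b=cv2.imread("pics/e_side.png")[150:300,260:460]
cv2.imwrite("pics/e.png",np.hstack([cv2.resize(a,(400,300)),cv2.resize(b,(400,300))]))
E
```

```text
time: 6.55
tcp_pos: [439.9, 47.2, 231.3]
eef_rot: [[-0.182, 0.983, -0.003], [0.983, 0.182, -0.0], [0.0, -0.003, -1.0]]
ft_force: [1.2, 0.3, -0.2]
grip_width: 29.0
grip_force: 0.0
scene drawer_unit [(0.76, [756.0, 109.0, 4.0])]
scene handle [(0.93, [447.0, 53.0, 92.0]), (0.5, [484.0, -228.0, 3.0])]
scene jar_cell [(0.35, [449.0, 54.0, 96.0])]
scene bottle_cell [(0.91, [616.0, 28.0, 27.0])]
scene stored_jar [(0.7, [531.0, 116.0, 27.0])]
scene stored_bottle [(0.69, [544.0, 15.0, 24.0])]
scene jar [(0.94, [418.0, -78.0, 2.0])]
scene bottle [(0.97, [606.0, -240.0, -1.0])]
side drawer_unit [(0.6, [757.0, 109.0, 0.0])]
side handle [(0.87, [447.0, 51.0, 92.0]), (0.55, [759.0, 110.0, 1.0])]
side jar_cell [(0.67, [598.0, 122.0, 21.0])]
side bottle_cell [(0.69, [617.0, 27.0, 21.0])]
side stored_jar [(0.75, [529.0, 112.0, 15.0])]
side stored_bottle [(0.83, [546.0, 15.0, 22.0])]
side jar [(0.89, [485.0, -227.0, -4.0]), (0.78, [423.0, -78.0, -4.0])]
side bottle [(0.9, [607.0, -239.0, -1.0])]
wrist drawer_unit [(0.74, [752.0, 114.0, 6.0])]
wrist handle [(0.96, [445.0, 48.0, 96.0])]
wrist jar_cell [(0.93, [595.0, 126.0, 18.0])]
wrist bottle_cell [(0.93, [612.0, 31.0, 20.0])]
wrist stored_jar [(0.94, [528.0, 112.0, 17.0])]
wrist stored_bottle [(0.78, [548.0, 11.0, 18.0])]
wrist jar [(0.72, [425.0, -78.0, 0.0])]
wrist bottle []
t8.2 pos [441.8  47.3 280.7] ya10.5 lin [-0.561 -0.008  0.161] turn [-0.    -0.     1.997] F [ 0.4  0.3 -0. ] w91.7 g0.0
```

View pics/e.png

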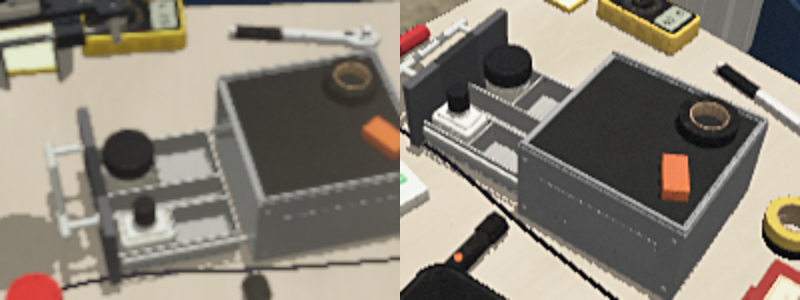

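The drawer is out with both rear cells empty. The cells are at about (597,125) for the jar and (615.5,28.5) for the bottle, and the geometric model and the detector agree.

```bash
python3 -c "
from h import *
print(np.round(arm.read_state()['joint_positions'],1))
plan(465,-90,240,-34.5)"
```

```text
[-1.200e+01  2.300e+00  2.500e+00  1.138e+02 -1.000e-01  6.390e+01
  1.000e+00]
t8.2 pos [441.8  47.3 280.7] ya10.5 lin [-0.278 -0.004  0.081] turn [-0. -0.  1.] F [ 0.4  0.3 -0. ] w91.7 g0.0
```

```bash
python3 -m inch '[{"linear":[-0.28,0,0.08],"turn":[0,0,1],"hand":1},{"linear":[-0.28,0,0.08],"turn":[0,0,1],"hand":1},{"linear":[-0.28,0,0.08],"turn":[0,0,1],"hand":1},{"linear":[-0.28,0,0.08],"turn":[0,0,1],"hand":1},{"linear":[-0.28,0,0.08],"turn":[0,0,1],"hand":1},{"linear":[-0.28,0,0.08],"turn":[0,0,1],"hand":1},{"linear":[-0.28,0,0.08],"turn":[0,0,1],"hand":1}]' 15
python3 -c "
from h import *
print(np.round(arm.read_state()['joint_positions'],1))
plan(470,-215,220,-79.4)"
```

```text
time: 8.9
tcp_pos: [467.3, -90.5, 240.6]
eef_rot: [[0.567, 0.824, -0.0], [0.824, -0.567, -0.0], [-0.0, -0.0, -1.0]]
ft_force: [1.0, 0.9, -0.2]
grip_width: 92.1
grip_force: 0.0
[ -4.4   8.1  13.3 113.2  -2.2  58.9 -24.6]
t8.9 pos [467.3 -90.5 240.6] ya-34.5 lin [-0.202  0.146  0.041] turn [-0.     0.     0.997] F [ 1.   0.9 -0.2] w92.1 g0.0
```

```bash
python3 -m inch '[{"linear":[-0.2,0.146,0.04],"turn":[0,0,1],"hand":1},{"linear":[-0.2,0.146,0.04],"turn":[0,0,1],"hand":1},{"linear":[-0.2,0.146,0.04],"turn":[0,0,1],"hand":1},{"linear":[-0.2,0.146,0.04],"turn":[0,0,1],"hand":1},{"linear":[-0.2,0.146,0.04],"turn":[0,0,1],"hand":1},{"linear":[-0.2,0.146,0.04],"turn":[0,0,1],"hand":1},{"linear":[-0.2,0.146,0.04],"turn":[0,0,1],"hand":1},{"linear":[-0.2,0.146,0.04],"turn":[0,0,1],"hand":1}]' 15
python3 - <<'E'
from h import *
arm.grab_frame("wrist");s=arm.read_state();p=arm.grab_frame("wrist");cv2.imwrite("pics/f.png",p["img"])
for n in("jar","bottle","fuse_box"):
  print(n,[(round(d["confidence"],2),ww(p,d["location"],s).round(1)) for d in arm.spot_point(p,n)])
plan(489,-229,120,-79.4)
E
```

```text
time: 9.7
tcp_pos: [470.9, -213.9, 220.7]
eef_rot: [[0.983, 0.184, -0.0], [0.184, -0.983, 0.0], [-0.0, -0.0, -1.0]]
ft_force: [0.4, -1.3, -0.3]
grip_width: 91.9
grip_force: 0.0
jar [(0.93, array([ 488.3, -225.4,    3. ])), (0.82, array([422.5, -77.6,  -1. ])), (0.66, array([447.4,  45.7,  93.3])), (0.45, array([531.4, 395. ,  -0.8]))]
bottle [(0.96, array([ 604.1, -236.4,   -6.2]))]
fuse_box [(0.63, array([531. , 393.2,  -0.7])), (0.55, array([ 5.492e+02, -1.158e+02,  4.000e-01]))]
t9.9 pos [ 470.8 -214.1  220.7] ya-79.5 lin [0.03  0.036 0.201] turn [-0.    -0.    -0.002] F [0.2 0.3 0.2] w91.9 g0.0
```

View pics/f.png

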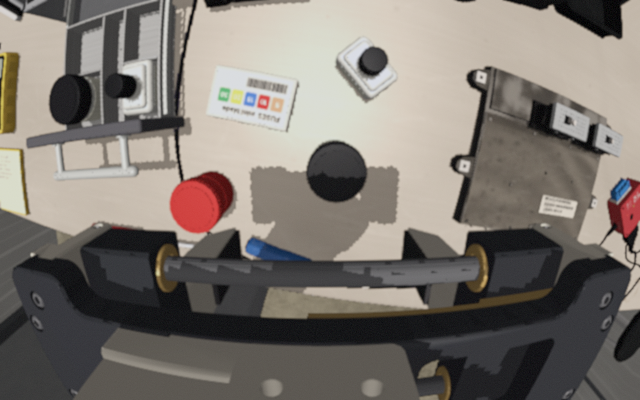

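Wrist view: the black-lidded jar is at (337,171), the red look-alike at (201,202), and the bottle at (366,68). I'll refine both from these pixels.

Run:
```python
from h import *
s=arm.read_state();p=arm.grab_frame("wrist");im=p["img"]
print("jar lid",wpx(p,s,337,171,72).round(1))
g=im.astype(int).max(2)
# lid top: dark blob
m=((g<70)*255).astype(np.uint8);n,l,st,ce=cv2.connectedComponentsWithStats(m)
k=l[171,337];print(st[k],ce[k],wpx(p,s,*ce[k],66).round(1))
# bottle body: brightest blob near
m=((im.min(2)>185)*255).astype(np.uint8)[20:115,320:420]
n,l,st,ce=cv2.connectedComponentsWithStats(m)
k=1+np.argmax(st[1:,4]);print(st[k],ce[k]);ys,xs=np.where(l==k)
P=np.array([wpx(p,s,x+320,y+20,50)[:2] for x,y in zip(xs,ys)],np.float32);print(cv2.minAreaRect(P))
cv2.imwrite("pics/g.png",cv2.resize(im[20:115,320:420],None,fx=5,fy=5))
k=wpx(p,s,374,60,90);print("cap",k.round(1))
plan(489,-229,43,-79.4)
```

```text
jar lid [ 488.8 -227.    72. ]
[ 307  142   59   60 2656] [336.09939759 172.65775602] [ 485.9 -226.9   66. ]
[   0    0  100   95 7939] [50.38506109 46.38770626]
((605.526611328125, -242.52395629882812), (109.63304901123047, 107.65839385986328), 10.582444190979004)
cap [ 602.  -239.3   90. ]
t10.0 pos [ 470.8 -214.1  220.7] ya-79.5 lin [0.03  0.036 0.355] turn [-0.    -0.    -0.002] F [-0.3 -0.4  0.1] w91.6 g0.0
```

View pics/g.png

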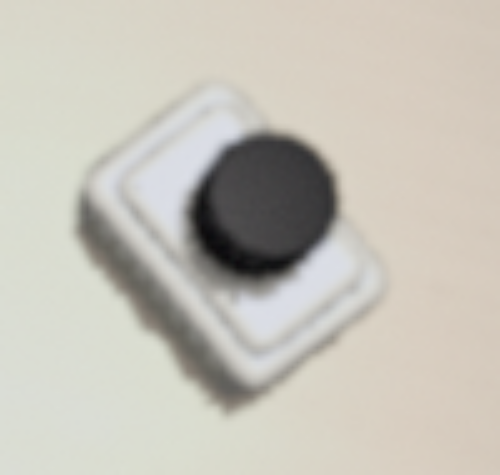

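```bash
python3 - <<'E'
from h import *
s=arm.read_state();p=arm.grab_frame("wrist")
a,b,c=[wpx(p,s,320+x/5,20+y/5,45) for x,y in((86,195),(245,392),(388,280))]
for d in(b-a,c-b):print(np.hypot(*d[:2]).round(1),np.degrees(np.arctan2(d[1],d[0])).round(1))
print("mid",(a+c)/2)
plan(488.5,-227,43,-79.4)
E
python3 -m inch '[{"linear":[0.033,0.03,0.06],"turn":[0,0,0],"hand":1},{"linear":[0.033,0.03,0.15],"turn":[0,0,0],"hand":1},{"linear":[0.033,0.03,0.24],"turn":[0,0,0],"hand":1},{"linear":[0.033,0.03,0.31],"turn":[0,0,0],"hand":1},{"linear":[0.033,0.03,0.345],"turn":[0,0,0],"hand":1},{"linear":[0.033,0.03,0.355],"turn":[0,0,0],"hand":1},{"linear":[0.033,0.03,0.355],"turn":[0,0,0],"hand":1}]' 15
```

```text
54.4 -130.6
40.8 -39.6
mid [ 602.16120948 -240.18637196   45.        ]
t10.1 pos [ 470.8 -214.1  220.7] ya-79.5 lin [0.03  0.032 0.355] turn [-0.    -0.    -0.002] F [-1.4  0.1  0.2] w91.3 g0.0
time: 10.75
tcp_pos: [489.4, -225.9, 42.8]
eef_rot: [[0.983, 0.182, -0.001], [0.182, -0.983, 0.0], [-0.001, -0.0, -1.0]]
ft_force: [-0.8, -0.4, -0.5]
grip_width: 92.0
grip_force: 0.0
```

```bash
python3 -m inch '[{"linear":[0,0,0],"turn":[0,0,0],"hand":0},{"linear":[0,0,0],"turn":[0,0,0],"hand":0},{"linear":[0,0,0],"turn":[0,0,0],"hand":0},{"linear":[0,0,0],"turn":[0,0,0],"hand":0},{"linear":[0,0,0],"turn":[0,0,0],"hand":0},{"linear":[0,0,0],"turn":[0,0,0],"hand":0},{"linear":[0,0,0],"turn":[0,0,0],"hand":0}]' 20
python3 -m inch '[{"linear":[0,0,-0.02],"turn":[0,0,0],"hand":0},{"linear":[0,0,-0.1],"turn":[0,0,0],"hand":0},{"linear":[0,0,-0.2],"turn":[0,0,0],"hand":0},{"linear":[0,0,-0.3],"turn":[0,0,0],"hand":0},{"linear":[0,0,-0.34],"turn":[0,0,0],"hand":0},{"linear":[0,0,-0.34],"turn":[0,0,0],"hand":0}]'
python3 -c "
from h import *
plan(597,125,215,-79.4)"
```

```text
time: 11.45
tcp_pos: [490.3, -225.9, 43.9]
eef_rot: [[0.983, 0.182, 0.001], [0.182, -0.983, 0.0], [0.001, 0.0, -1.0]]
ft_force: [-0.5, 1.6, 6.9]
grip_width: 61.6
grip_force: 20.0
time: 12.05
tcp_pos: [491.7, -226.9, 216.9]
eef_rot: [[0.983, 0.182, 0.007], [0.182, -0.983, -0.002], [0.006, 0.003, -1.0]]
ft_force: [0.4, -0.2, -4.0]
grip_width: 61.8
grip_force: 20.0
t12.1 pos [ 491.7 -226.9  216.9] ya-79.5 lin [ 0.335 -0.654  0.004] turn [ 0.004 -0.008 -0.003] F [ 0.4 -0.2 -4. ] w61.8 g20.0
```

```bash
python3 -m inch '[{"linear":[0.02,-0.05,0],"turn":[0,0,0],"hand":0},{"linear":[0.06,-0.13,0],"turn":[0,0,0],"hand":0},{"linear":[0.11,-0.22,0],"turn":[0,0,0],"hand":0},{"linear":[0.16,-0.31,0],"turn":[0,0,0],"hand":0},{"linear":[0.21,-0.4,0],"turn":[0,0,0],"hand":0},{"linear":[0.26,-0.49,0],"turn":[0,0,0],"hand":0},{"linear":[0.30,-0.58,0],"turn":[0,0,0],"hand":0},{"linear":[0.335,-0.654,0],"turn":[0,0,0],"hand":0}]'
python3 -m inch '[{"linear":[0,0,0],"turn":[0,0,0],"hand":0},{"linear":[0,0,0],"turn":[0,0,0],"hand":0}]'
python3 - <<'E'
from h import *
for c in("wrist","side"):
    s=arm.read_state();p=arm.grab_frame(c);cv2.imwrite(f"pics/h_{c}.png",p["img"])
    f=(lambda l:ww(p,l,s)) if c=="wrist" else (lambda l:w(p,l))
    for n in("jar","jar_cell","bottle_cell","stored_jar","handle"):
        print(c,n,[(round(d["confidence"],2),f(d["location"]).round(1).tolist()) for d in arm.spot_point(p,n)][:3])
plan(597,125,110,-79.4)
E
```

```text
time: 12.85
tcp_pos: [593.3, 128.5, 210.3]
eef_rot: [[0.983, 0.183, -0.005], [0.183, -0.983, -0.001], [-0.005, -0.0, -1.0]]
ft_force: [0.3, -1.0, -3.1]
grip_width: 61.7
grip_force: 20.0
time: 13.05
tcp_pos: [593.0, 127.8, 210.1]
eef_rot: [[0.983, 0.186, -0.005], [0.186, -0.983, -0.001], [-0.005, 0.0, -1.0]]
ft_force: [-0.5, -1.0, -4.2]
grip_width: 61.6
grip_force: 20.0
wrist jar [(0.64, [593.3, 127.4, 171.2])]
wrist jar_cell [(0.97, [593.7, 125.6, 21.6])]
wrist bottle_cell [(0.92, [614.4, 30.5, 19.4])]
wrist stored_jar [(0.51, [679.9, -94.6, -5.2]), (0.48, [595.1, 127.2, 171.0])]
wrist handle []
side jar [(0.92, [422.3, -76.5, 0.4]), (0.73, [588.8, 123.8, 168.6])]
side jar_cell [(0.79, [597.1, 121.0, 19.9])]
side bottle_cell [(0.9, [616.9, 27.4, 22.9])]
side stored_jar [(0.7, [528.3, 110.0, 16.8])]
side handle [(0.56, [447.0, 49.3, 93.4])]
t13.7 pos [595.  125.9 213.4] ya-79.5 lin [0.004 0.003 0.207] turn [-0.    -0.    -0.003] F [-0.2 -0.2 -3.3] w61.7 g20.0
```

View pics/h_wrist.png

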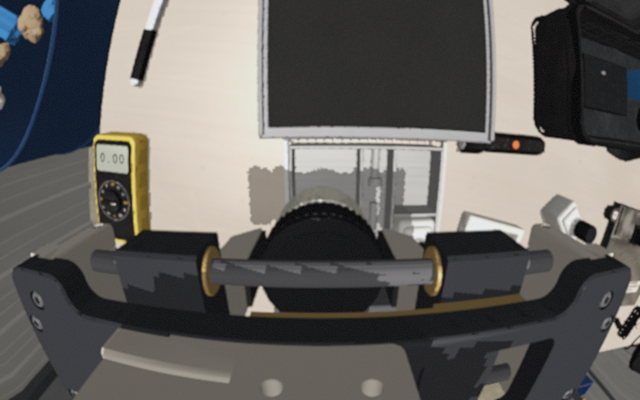

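The wrist view shows the cell's outer wall at column ~291, its divider at ~359 and the rear wall at row ~147. I'll check the cell centre against these.

Run:
```python
from h import *
s=arm.read_state();p=arm.grab_frame("wrist");g=cv2.cvtColor(p["img"],6)
print(g[168,280:300].tolist(),g[168,350:370].tolist());print(g[136:165,320].tolist())
u=np.array([np.cos(np.radians(10.6)),np.sin(np.radians(10.6))]);v=np.array([-u[1],u[0]])
o=np.array([597,125]);
for n,px in dict(outer=(291,168),divider=(359,168),rear=(320,147)).items():
    q=wpx(p,s,*px,56)[:2];print(n,q.round(1),"u%.1f v%.1f"%((q-o)@u,(q-o)@v))
```

```text
[155, 164, 194, 224, 232, 223, 194, 172, 184, 177, 135, 95, 105, 144, 172, 186, 200, 208, 210, 210] [207, 206, 200, 182, 144, 97, 85, 135, 178, 187, 178, 176, 170, 153, 147, 160, 172, 167, 145, 143]
[194, 191, 174, 147, 146, 191, 224, 225, 191, 132, 110, 153, 190, 199, 191, 199, 212, 215, 215, 215, 215, 214, 214, 214, 213, 210, 210, 210, 210]
outer [606.1 159.7] u15.3 v32.4
divider [619.   90.5] u15.3 v-38.0
rear [632.9 134.1] u36.9 v2.4
```

```bash
python3 -c "
from h import *
plan(598,124.5,80,-79.4)"
python3 -m inch '[{"linear":[0.006,0.003,0.04],"turn":[0,0,0],"hand":0},{"linear":[0.006,0.003,0.1],"turn":[0,0,0],"hand":0},{"linear":[0.006,0.003,0.16],"turn":[0,0,0],"hand":0},{"linear":[0.006,0.003,0.21],"turn":[0,0,0],"hand":0},{"linear":[0.006,0.003,0.21],"turn":[0,0,0],"hand":0},{"linear":[0.006,0.003,0.21],"turn":[0,0,0],"hand":0},{"linear":[0.006,0.003,0.21],"turn":[0,0,0],"hand":0}]'
python3 -c "
from h import *
plan(598,124.5,80,-79.4)"
```

```text
t13.7 pos [595.  126.1 213.4] ya-79.5 lin [0.005 0.004 0.267] turn [-0.    -0.    -0.003] F [-1.2  0.8 -2.7] w61.6 g20.0
time: 14.4
tcp_pos: [599.7, 125.5, 110.0]
eef_rot: [[0.983, 0.182, 0.003], [0.182, -0.983, 0.001], [0.003, -0.0, -1.0]]
ft_force: [-0.1, -0.5, -2.0]
grip_width: 61.7
grip_force: 20.0
t14.4 pos [599.7 125.5 110. ] ya-79.5 lin [-0.004  0.001  0.06 ] turn [-0.    -0.004 -0.003] F [-0.1 -0.5 -2. ] w61.7 g20.0
```

```bash
python3 -m inch '[{"linear":[-0.004,0.001,0.01],"turn":[0,0,0],"hand":0},{"linear":[-0.004,0.001,0.03],"turn":[0,0,0],"hand":0},{"linear":[-0.004,0.001,0.05],"turn":[0,0,0],"hand":0},{"linear":[-0.004,0.001,0.066],"turn":[0,0,0],"hand":0},{"linear":[-0.004,0.001,0.076],"turn":[0,0,0],"hand":0},{"linear":[-0.004,0.001,0.08],"turn":[0,0,0],"hand":0},{"linear":[-0.004,0.001,0.08],"turn":[0,0,0],"hand":0}]'
```

```text
time: 15.1
tcp_pos: [596.1, 124.2, 67.7]
eef_rot: [[0.983, 0.182, -0.001], [0.182, -0.983, -0.0], [-0.001, 0.0, -1.0]]
ft_force: [0.1, -0.3, -2.8]
grip_width: 61.4
grip_force: 20.0
```

No contact, clear of the walls. Last few mm.

```bash
python3 -m inch '[{"linear":[0,0,0.003],"turn":[0,0,0],"hand":0},{"linear":[0,0,0.005],"turn":[0,0,0],"hand":0},{"linear":[0,0,0.007],"turn":[0,0,0],"hand":0},{"linear":[0,0,0.008],"turn":[0,0,0],"hand":0},{"linear":[0,0,0.008],"turn":[0,0,0],"hand":0}]'
```

```text
time: 15.6
tcp_pos: [596.3, 124.4, 64.2]
eef_rot: [[0.983, 0.182, -0.0], [0.182, -0.983, 0.0], [-0.0, -0.0, -1.0]]
ft_force: [-0.9, 0.8, -2.7]
grip_width: 62.2
grip_force: 20.0
```

```bash
python3 -m inch '[{"linear":[0,0,0.001],"turn":[0,0,0],"hand":0},{"linear":[0,0,0.002],"turn":[0,0,0],"hand":0},{"linear":[0,0,0.003],"turn":[0,0,0],"hand":0},{"linear":[0,0,0.003],"turn":[0,0,0],"hand":0}]'
```

```text
time: 16.0
tcp_pos: [597.2, 124.5, 63.9]
eef_rot: [[0.983, 0.182, 0.002], [0.182, -0.983, 0.001], [0.002, -0.0, -1.0]]
ft_force: [-1.6, -0.3, 5.3]
grip_width: 61.6
grip_force: 20.0
```

Contact with the floor at the expected height. Release and rise.

```bash
python3 -m inch '[{"linear":[0,0,0],"turn":[0,0,0],"hand":0.78},{"linear":[0,0,0],"turn":[0,0,0],"hand":0.78},{"linear":[0,0,0],"turn":[0,0,0],"hand":0.78},{"linear":[0,0,-0.02],"turn":[0,0,0],"hand":0.78},{"linear":[0,0,-0.08],"turn":[0,0,0],"hand":0.78},{"linear":[0,0,-0.17],"turn":[0,0,0],"hand":0.78},{"linear":[0,0,-0.26],"turn":[0,0,0],"hand":0.78},{"linear":[0,0,-0.3],"turn":[0,0,0],"hand":0.78}]'
python3 - <<'E'
from h import *
p=arm.grab_frame("side")
for n in("jar","stored_jar","jar_cell","handle"):
    print(n,[(round(d["confidence"],2),w(p,d["location"]).round(1).tolist()) for d in arm.spot_point(p,n)][:4])
plan(595,-195,200,-41)
E
```

```text
time: 16.8
tcp_pos: [598.8, 124.6, 218.2]
eef_rot: [[0.983, 0.181, 0.007], [0.181, -0.983, 0.002], [0.007, -0.001, -1.0]]
ft_force: [-0.7, -0.1, 0.5]
grip_width: 71.9
grip_force: 0.0
jar [(0.66, [593.2, 126.7, 19.7]), (0.62, [421.7, -78.9, 1.4])]
stored_jar [(0.74, [530.1, 110.5, 21.1])]
jar_cell [(0.87, [596.0, 124.7, 16.9])]
handle [(0.98, [449.1, 47.5, 94.9])]
t17.1 pos [595.6 124.3 212.1] ya-79.5 lin [-0.117  0.628  0.024] turn [-0.001  0.001 -0.856] F [ 0.3 -0.1 -0.2] w71.4 g0.0
```

```bash
python3 -m inch '[{"linear":[-0.117,0.64,0.02],"turn":[0,0,-0.85],"hand":0.6},{"linear":[-0.117,0.64,0.02],"turn":[0,0,-0.85],"hand":0.6},{"linear":[-0.117,0.64,0.02],"turn":[0,0,-0.85],"hand":0.6},{"linear":[-0.117,0.64,0.02],"turn":[0,0,-0.85],"hand":0.6},{"linear":[-0.117,0.64,0.02],"turn":[0,0,-0.85],"hand":0.6},{"linear":[-0.117,0.64,0.02],"turn":[0,0,-0.85],"hand":0.6},{"linear":[-0.117,0.64,0.02],"turn":[0,0,-0.85],"hand":0.6},{"linear":[-0.117,0.64,0.02],"turn":[0,0,-0.85],"hand":0.6}]'
python3 - <<'E'
from h import *
for i in range(4):arm.grab_frame("wrist")
s=arm.read_state();p=arm.grab_frame("wrist")
print([(round(d["confidence"],2),ww(p,d["location"],s).round(1)) for d in arm.spot_point(p,"bottle")])
plan(604,-238.5,61,-41)
cv2.imwrite("pics/i.png",cv2.resize(p["img"][60:240,230:410],None,fx=3.3,fy=3.3,interpolation=cv2.INTER_CUBIC))
E
```

```text
time: 17.85
tcp_pos: [593.9, -208.8, 200.6]
eef_rot: [[0.667, 0.745, -0.004], [0.745, -0.667, -0.003], [-0.005, -0.001, -1.0]]
ft_force: [-0.2, -0.8, -0.0]
grip_width: 54.8
grip_force: 0.0
[(0.83, array([ 606.2, -235.7,   -4.3]))]
t18.1 pos [ 597.2 -198.6  202. ] ya-41.1 lin [-0.051  0.063  0.282] turn [-0.002 -0.    -0.002] F [-0.3 -0.3  0.4] w55.1 g0.0
```

View pics/i.png

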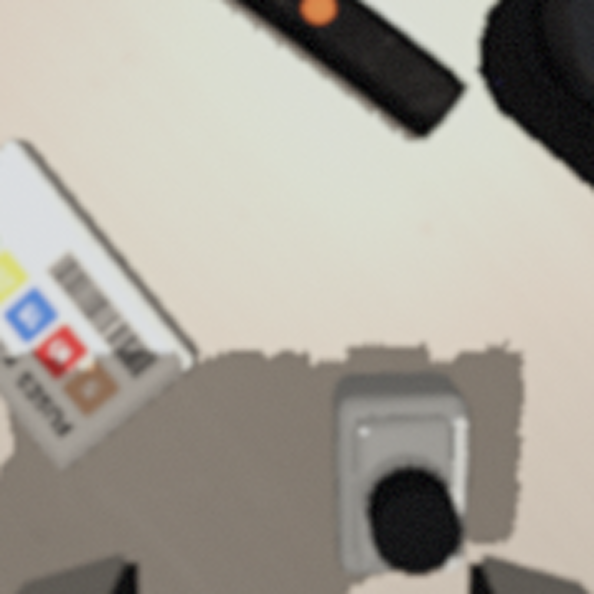

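The bottle at crop (405,480) is almost aligned with the tool, with the cap at (415,505). I'll compute the angle and centre.

Run:
```python
from h import *
s=arm.read_state();p=arm.grab_frame("wrist")
f=lambda x,y,z:wpx(p,s,230+x/3.3,60+y/3.3,z)
for a,b,z in(((337,410),(343,560),45),((355,435),(358,560),52),((360,416),(450,412),56),((467,430),(468,550),45)):
    d=f(*b,z)-f(*a,z);print(np.degrees(np.arctan2(d[1],d[0])).round(1),np.hypot(*d[:2]).round(1))
print("cap",f(415,512,90).round(1),f(413,505,85).round(1),"sides mid",((f(340,480,45)+f(468,480,45))/2).round(1))
```

```text
-128.2 50.7
-128.8 41.6
-38.3 27.7
-127.9 41.0
cap [ 608.5 -233.9   90. ] [ 608.8 -233.6   85. ] sides mid [ 606.8 -238.    45. ]
```

```bash
python3 -c "
from h import *
plan(607,-235.5,62,-38.5)"
python3 -m inch '[{"linear":[-0.042,0.063,0.04],"turn":[0,0,-0.058],"hand":0.6},{"linear":[-0.042,0.063,0.08],"turn":[0,0,-0.058],"hand":0.6},{"linear":[-0.042,0.063,0.14],"turn":[0,0,-0.058],"hand":0.6},{"linear":[-0.042,0.063,0.2],"turn":[0,0,-0.058],"hand":0.6},{"linear":[-0.042,0.063,0.25],"turn":[0,0,-0.058],"hand":0.6},{"linear":[-0.042,0.063,0.275],"turn":[0,0,-0.058],"hand":0.6},{"linear":[-0.042,0.063,0.28],"turn":[0,0,-0.058],"hand":0.6},{"linear":[-0.042,0.063,0.28],"turn":[0,0,-0.058],"hand":0.6}]'
python3 -c "
from h import *
plan(607,-235.5,62,-38.5)"
```

```text
t18.2 pos [ 597.2 -198.9  202.3] ya-41.1 lin [-0.042  0.063  0.28 ] turn [-0.001 -0.    -0.058] F [ 0.3 -1.   0.4] w54.9 g0.0
time: 19.0
tcp_pos: [607.3, -237.2, 63.2]
eef_rot: [[0.624, 0.781, 0.0], [0.781, -0.624, -0.0], [0.0, 0.0, -1.0]]
ft_force: [0.2, -0.2, -0.2]
grip_width: 55.4
grip_force: 0.0
t19.0 pos [ 607.3 -237.2   63.2] ya-38.6 lin [ 0.002 -0.003  0.002] turn [ 0.001 -0.    -0.003] F [ 0.2 -0.2 -0.2] w55.4 g0.0
```

```bash
python3 -m inch '[{"linear":[0,0,0],"turn":[0,0,0],"hand":0},{"linear":[0,0,0],"turn":[0,0,0],"hand":0},{"linear":[0,0,0],"turn":[0,0,0],"hand":0},{"linear":[0,0,0],"turn":[0,0,0],"hand":0},{"linear":[0,0,0],"turn":[0,0,0],"hand":0},{"linear":[0,0,0],"turn":[0,0,0],"hand":0}]' 20
python3 -m inch '[{"linear":[0,0,-0.02],"turn":[0,0,0],"hand":0},{"linear":[0,0,-0.08],"turn":[0,0,0],"hand":0},{"linear":[0,0,-0.16],"turn":[0,0,0],"hand":0},{"linear":[0,0,-0.25],"turn":[0,0,0],"hand":0},{"linear":[0,0,-0.31],"turn":[0,0,0],"hand":0},{"linear":[0,0,-0.32],"turn":[0,0,0],"hand":0}]'
python3 -c "
from h import *
plan(615.5,28.5,223,-79.4)"
```

```text
time: 19.6
tcp_pos: [607.1, -237.6, 63.2]
eef_rot: [[0.625, 0.781, 0.001], [0.781, -0.625, -0.0], [0.0, 0.0, -1.0]]
ft_force: [-0.1, 0.7, 3.9]
grip_width: 25.4
grip_force: 20.0
time: 20.2
tcp_pos: [609.3, -238.8, 228.2]
eef_rot: [[0.625, 0.781, 0.008], [0.781, -0.625, -0.003], [0.003, 0.008, -1.0]]
ft_force: [0.1, 0.2, -2.0]
grip_width: 25.4
grip_force: 20.0
t20.2 pos [ 609.3 -238.8  228.2] ya-38.7 lin [ 0.425 -0.324  0.009] turn [ 0.008 -0.007  0.905] F [ 0.1  0.2 -2. ] w25.4 g20.0
```

```bash
python3 -m inch '[{"linear":[0.05,-0.04,0],"turn":[0,0,0.1],"hand":0},{"linear":[0.11,-0.08,0],"turn":[0,0,0.24],"hand":0},{"linear":[0.17,-0.13,0],"turn":[0,0,0.38],"hand":0},{"linear":[0.23,-0.18,0],"turn":[0,0,0.52],"hand":0},{"linear":[0.30,-0.23,0],"turn":[0,0,0.66],"hand":0},{"linear":[0.36,-0.28,0],"turn":[0,0,0.8],"hand":0},{"linear":[0.40,-0.31,0],"turn":[0,0,0.9],"hand":0},{"linear":[0.42,-0.324,0],"turn":[0,0,0.905],"hand":0}]'
python3 -m inch '[{"linear":[0,0,0.03],"turn":[0,0,0],"hand":0},{"linear":[0,0,0.08],"turn":[0,0,0],"hand":0},{"linear":[0,0,0.08],"turn":[0,0,0],"hand":0},{"linear":[0,0,0.08],"turn":[0,0,0],"hand":0},{"linear":[0,0,0.08],"turn":[0,0,0],"hand":0}]'
python3 - <<'E'
from h import *
arm.grab_frame("wrist")
for c in("wrist","side","scene"):
    s=arm.read_state();p=arm.grab_frame(c);cv2.imwrite(f"pics/j_{c}.png",p["img"])
    f=(lambda l:ww(p,l,s)) if c=="wrist" else (lambda l:w(p,l))
    for n in("bottle","bottle_cell","stored_bottle","jar"):
        print(c,n,[(round(d["confidence"],2),f(d["location"]).round(1).tolist()) for d in arm.spot_point(p,n)][:3])
    if c=="wrist":sw=s
plan(615.5,28.5,110,-79.4)
a=cv2.imread("pics/j_wrist.png")[90:290,220:440];b=cv2.imread("pics/j_side.png")[150:270,290:410]
cv2.imwrite("pics/j.png",np.hstack([cv2.resize(a,(440,400),interpolation=2),cv2.resize(b,(360,400))]))
E
```

```text
time: 21.0
tcp_pos: [610.4, 31.7, 221.2]
eef_rot: [[0.982, 0.188, -0.003], [0.188, -0.982, 0.001], [-0.002, -0.002, -1.0]]
ft_force: [-1.1, 0.2, -2.5]
grip_width: 25.2
grip_force: 20.0
time: 21.5
tcp_pos: [612.1, 26.0, 183.3]
eef_rot: [[0.983, 0.183, 0.001], [0.183, -0.983, -0.0], [0.001, 0.001, -1.0]]
ft_force: [0.5, 0.3, -0.7]
grip_width: 25.7
grip_force: 20.0
wrist bottle [(0.62, [611.7, 32.0, 118.5]), (0.51, [612.3, 28.5, 18.6])]
wrist bottle_cell [(0.72, [614.3, 29.4, 19.1]), (0.34, [609.7, 33.7, 120.7])]
wrist stored_bottle [(0.62, [610.8, 31.5, 116.0])]
wrist jar [(0.67, [595.2, 121.0, 22.3]), (0.37, [753.9, 111.3, 4.1])]
side bottle [(0.96, [610.9, 28.8, 119.0])]
side bottle_cell [(0.68, [619.5, 28.6, 23.2])]
side stored_bottle [(0.78, [546.5, 11.6, 21.2])]
side jar [(0.96, [591.1, 125.0, 18.6]), (0.85, [422.3, -79.0, 0.9])]
scene bottle [(0.73, [607.6, 28.6, 121.0]), (0.54, [536.2, 393.7, 4.8])]
scene bottle_cell [(0.82, [619.6, 28.0, 22.7])]
scene stored_bottle [(0.85, [547.8, 13.9, 21.4])]
scene jar [(0.92, [424.4, -79.9, 1.0]), (0.56, [595.9, 122.9, 24.6])]
t22.3 pos [611.5  27.7 182.7] ya-79.4 lin [ 0.008 -0.     0.145] turn [-0.  0.  0.] F [ 0.3  0.7 -1. ] w25.4 g20.0
```

View pics/j.png

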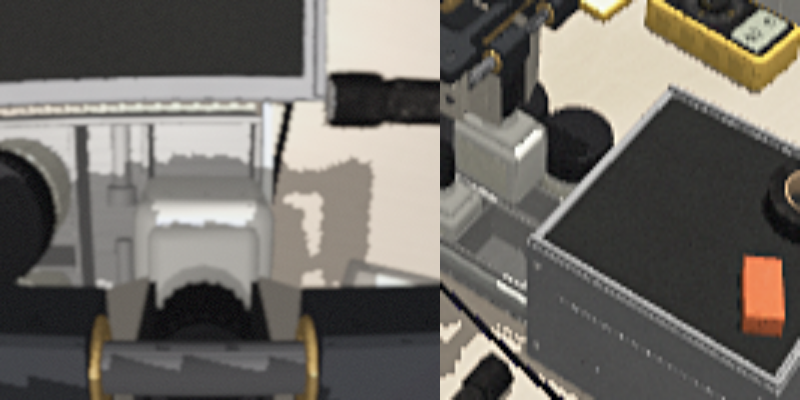

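Run:
```python
from h import *
s=arm.read_state();p=arm.grab_frame("wrist");g=cv2.cvtColor(p["img"],6)
u=np.array([np.cos(np.radians(10.6)),np.sin(np.radians(10.6))]);v=np.array([-u[1],u[0]]);o=np.array([616,28.5])
for r in range(136,172):
    q=[wpx(p,s,325,r,z)[:2] for z in(56,20,128)];print(r,int(g[r,318:332].mean()),*["%.1f"%((k-o)@u) for k in q],end=" | ")
print()
for c in list(range(287,304))+list(range(338,362)):
    q=[wpx(p,s,c,160,z)[:2] for z in(56,20)];print(c,int(g[157:163,c].mean()),*["%.1f"%((k-o)@v) for k in q],end=" | ")
```

```text
136 191 47.4 45.0 52.3 | 137 185 46.5 44.0 51.6 | 138 168 45.6 42.9 50.9 | 139 144 44.7 41.9 50.2 | 140 147 43.8 40.9 49.6 | 141 187 42.8 39.8 48.9 | 142 212 41.9 38.8 48.2 | 143 200 41.0 37.7 47.5 | 144 155 40.1 36.7 46.8 | 145 104 39.1 35.7 46.1 | 146 108 38.2 34.6 45.4 | 147 161 37.3 33.6 44.7 | 148 197 36.4 32.5 44.0 | 149 201 35.4 31.5 43.3 | 150 194 34.5 30.4 42.6 | 151 204 33.6 29.4 41.9 | 152 216 32.6 28.3 41.2 | 153 219 31.7 27.3 40.5 | 154 218 30.8 26.2 39.9 | 155 218 29.8 25.2 39.2 | 156 218 28.9 24.1 38.5 | 157 217 28.0 23.1 37.8 | 158 216 27.0 22.0 37.1 | 159 216 26.1 21.0 36.4 | 160 216 25.2 19.9 35.7 | 161 217 24.2 18.9 35.0 | 162 216 23.3 17.8 34.3 | 163 215 22.3 16.7 33.6 | 164 215 21.4 15.7 32.9 | 165 215 20.5 14.6 32.2 | 166 209 19.5 13.6 31.5 | 167 188 18.6 12.5 30.7 | 168 159 17.6 11.4 30.0 | 169 138 16.7 10.4 29.3 | 170 129 15.7 9.3 28.6 | 171 129 14.8 8.2 27.9 | 
287 209 31.7 35.8 | 288 218 30.8 34.7 | 289 218 29.8 33.7 | 290 215 28.9 32.6 | 291 206 28.0 31.5 | 292 198 27.0 30.5 | 293 201 26.1 29.4 | 294 194 25.2 28.4 | 295 155 24.2 27.3 | 296 99 23.3 26.3 | 297 107 22.4 25.2 | 298 159 21.4 24.2 | 299 197 20.5 23.2 | 300 215 19.6 22.1 | 301 218 18.7 21.1 | 302 219 17.7 20.0 | 303 219 16.8 19.0 | 338 215 -15.6 -17.6 | 339 214 -16.5 -18.6 | 340 214 -17.5 -19.6 | 341 214 -18.4 -20.7 | 342 214 -19.3 -21.7 | 343 214 -20.3 -22.8 | 344 215 -21.2 -23.8 | 345 207 -22.1 -24.9 | 346 171 -23.1 -25.9 | 347 115 -24.0 -27.0 | 348 111 -24.9 -28.0 | 349 167 -25.8 -29.1 | 350 200 -26.8 -30.1 | 351 191 -27.7 -31.2 | 352 177 -28.6 -32.2 | 353 206 -29.6 -33.3 | 354 232 -30.5 -34.3 | 355 239 -31.5 -35.4 | 356 239 -32.4 -36.4 | 357 236 -33.3 -37.5 | 358 224 -34.3 -38.6 | 359 192 -35.2 -39.6 | 360 129 -36.1 -40.7 | 361 53 -37.1 -41.7 |
```

The bottle is aligned with its cell and laterally centred (both mid-lines at column ~322). The estimates along the unit's x give about 615. I'll descend to just above the walls and check the gaps numerically.

```bash
python3 -c "
from h import *
plan(615.5,28,126,-79.4)"
python3 -m inch '[{"linear":[0.008,0.0,0.02],"turn":[0,0,0],"hand":0},{"linear":[0.008,0.0,0.06],"turn":[0,0,0],"hand":0},{"linear":[0.008,0.0,0.1],"turn":[0,0,0],"hand":0},{"linear":[0.008,0.0,0.113],"turn":[0,0,0],"hand":0},{"linear":[0.008,0.0,0.113],"turn":[0,0,0],"hand":0},{"linear":[0.008,0.0,0.113],"turn":[0,0,0],"hand":0}]'
python3 - <<'E'
from h import *
for i in range(3):arm.grab_frame("wrist")
s=arm.read_state();p=arm.grab_frame("wrist");g=cv2.cvtColor(p["img"],6)
print([(round(d["confidence"],2),ww(p,d["location"],s).round(1).tolist()) for n in("bottle","bottle_cell") for d in arm.spot_point(p,n)])
plan(615.5,28,126,-79.4)
u=np.array([np.cos(np.radians(10.6)),np.sin(np.radians(10.6))]);v=np.array([-u[1],u[0]]);o=np.array(s["tcp_pos"][:2])
for r in range(120,190):
    q=[wpx(p,s,322,r,z)[:2] for z in(63,56,20)];print(r,int(g[r,314:330].mean()),*["%.1f"%((k-o)@u) for k in q],end=" | ")
E
```

```text
t22.4 pos [611.5  27.7 182.7] ya-79.4 lin [0.008 0.001 0.113] turn [-0.  0.  0.] F [-0.1  0.9 -1.7] w25.5 g20.0
time: 22.95
tcp_pos: [616.0, 28.3, 126.6]
eef_rot: [[0.983, 0.184, 0.001], [0.184, -0.983, -0.0], [0.001, 0.0, -1.0]]
ft_force: [0.6, 0.1, -1.0]
grip_width: 25.1
grip_force: 20.0
[]
t23.2 pos [615.9  28.4 127. ] ya-79.4 lin [-0.001  0.001  0.002] turn [-0.    -0.002  0.   ] F [ 0.3  0.7 -1.9] w25.4 g20.0
120 52 67.8 67.7 67.3 | 121 51 67.1 67.0 66.4 | 122 53 66.4 66.3 65.5 | 123 52 65.7 65.5 64.7 | 124 52 65.0 64.8 63.8 | 125 51 64.3 64.1 63.0 | 126 51 63.5 63.3 62.1 | 127 51 62.8 62.6 61.3 | 128 51 62.1 61.8 60.4 | 129 51 61.4 61.1 59.5 | 130 51 60.7 60.3 58.7 | 131 52 60.0 59.6 57.8 | 132 51 59.2 58.9 57.0 | 133 52 58.5 58.1 56.1 | 134 51 57.8 57.4 55.3 | 135 51 57.1 56.6 54.4 | 136 51 56.4 55.9 53.5 | 137 52 55.6 55.2 52.7 | 138 50 54.9 54.4 51.8 | 139 49 54.2 53.7 51.0 | 140 79 53.5 52.9 50.1 | 141 140 52.8 52.2 49.2 | 142 182 52.0 51.4 48.4 | 143 193 51.3 50.7 47.5 | 144 192 50.6 49.9 46.7 | 145 192 49.9 49.2 45.8 | 146 191 49.1 48.5 44.9 | 147 191 48.4 47.7 44.1 | 148
[... 339 characters left out ...]
.9 | 162 185 37.5 36.4 31.0 | 163 206 36.8 35.7 30.1 | 164 206 36.0 34.9 29.3 | 165 206 35.3 34.2 28.4 | 166 214 34.6 33.4 27.5 | 167 218 33.8 32.7 26.6 | 168 219 33.1 31.9 25.8 | 169 218 32.3 31.1 24.9 | 170 214 31.6 30.4 24.0 | 171 199 30.9 29.6 23.1 | 172 173 30.1 28.8 22.2 | 173 148 29.4 28.1 21.3 | 174 137 28.6 27.3 20.5 | 175 135 27.9 26.5 19.6 | 176 135 27.2 25.8 18.7 | 177 130 26.4 25.0 17.8 | 178 122 25.7 24.2 16.9 | 179 120 24.9 23.5 16.0 | 180 121 24.2 22.7 15.1 | 181 122 23.4 21.9 14.2 | 182 124 22.7 21.1 13.3 | 183 125 21.9 20.4 12.4 | 184 126 21.2 19.6 11.5 | 185 127 20.4 18.8 10.6 | 186 129 19.7 18.0 9.7 | 187 129 18.9 17.3 8.8 | 188 131 18.1 16.5 7.9 | 189 139 17.4 15.7 7.0 |
```

Gap check: the wall-top inner edges put the cell centre at (615,27.6), within 1 mm of where the bottle hangs. I'll insert slowly.

```bash
python3 -m inch '[{"linear":[-0.001,0.001,0.006],"turn":[0,0,0],"hand":0},{"linear":[-0.001,0.001,0.012],"turn":[0,0,0],"hand":0},{"linear":[-0.001,0.001,0.018],"turn":[0,0,0],"hand":0},{"linear":[-0.001,0.001,0.024],"turn":[0,0,0],"hand":0},{"linear":[-0.001,0.001,0.028],"turn":[0,0,0],"hand":0},{"linear":[-0.001,0.001,0.03],"turn":[0,0,0],"hand":0}]'
python3 -c "
from h import *
plan(615.4,27.7,83.5,-79.4)"
```

```text
time: 23.85
tcp_pos: [614.9, 27.8, 110.8]
eef_rot: [[0.983, 0.184, -0.0], [0.184, -0.983, -0.0], [-0.0, -0.0, -1.0]]
ft_force: [0.5, 0.5, -0.9]
grip_width: 25.3
grip_force: 20.0
t23.9 pos [614.9  27.8 110.8] ya-79.4 lin [0.001 0.    0.055] turn [-0.  0.  0.] F [ 0.5  0.5 -0.9] w25.3 g20.0
```

Bottom about 8 mm below the wall tops with no force. I'll continue down.

```bash
python3 -m inch '[{"linear":[0,0,0.01],"turn":[0,0,0],"hand":0},{"linear":[0,0,0.022],"turn":[0,0,0],"hand":0},{"linear":[0,0,0.034],"turn":[0,0,0],"hand":0},{"linear":[0,0,0.044],"turn":[0,0,0],"hand":0},{"linear":[0,0,0.048],"turn":[0,0,0],"hand":0},{"linear":[0,0,0.048],"turn":[0,0,0],"hand":0}]'
python3 -m inch '[{"linear":[0,0,0.002],"turn":[0,0,0],"hand":0},{"linear":[0,0,0.004],"turn":[0,0,0],"hand":0},{"linear":[0,0,0.006],"turn":[0,0,0],"hand":0},{"linear":[0,0,0.007],"turn":[0,0,0],"hand":0},{"linear":[0,0,0.007],"turn":[0,0,0],"hand":0}]'
```

```text
time: 24.45
tcp_pos: [614.9, 27.8, 86.7]
eef_rot: [[0.983, 0.184, -0.001], [0.184, -0.983, -0.0], [-0.001, -0.0, -1.0]]
ft_force: [0.3, 0.6, -2.1]
grip_width: 25.5
grip_force: 20.0
time: 24.95
tcp_pos: [615.0, 27.8, 83.7]
eef_rot: [[0.983, 0.184, -0.0], [0.184, -0.983, 0.0], [-0.0, -0.0, -1.0]]
ft_force: [-0.6, 0.4, -1.9]
grip_width: 25.1
grip_force: 20.0
```

```bash
python3 -m inch '[{"linear":[0,0,0.001],"turn":[0,0,0],"hand":0},{"linear":[0,0,0.002],"turn":[0,0,0],"hand":0},{"linear":[0,0,0.003],"turn":[0,0,0],"hand":0},{"linear":[0,0,0.003],"turn":[0,0,0],"hand":0}]'
```

```text
time: 25.35
tcp_pos: [615.5, 28.0, 83.1]
eef_rot: [[0.983, 0.184, 0.001], [0.184, -0.983, 0.0], [0.001, -0.0, -1.0]]
ft_force: [-1.3, 0.1, 5.5]
grip_width: 25.5
grip_force: 20.0
```

```bash
python3 -m inch '[{"linear":[0,0,0],"turn":[0,0,0],"hand":0.5},{"linear":[0,0,0],"turn":[0,0,0],"hand":0.5},{"linear":[0,0,0],"turn":[0,0,0],"hand":0.5},{"linear":[0,0,-0.02],"turn":[0,0,0],"hand":0.5},{"linear":[0,0,-0.08],"turn":[0,0,0],"hand":0.5},{"linear":[0,0,-0.16],"turn":[0,0,0],"hand":0.5},{"linear":[0,0,-0.22],"turn":[0,0,0],"hand":0.5},{"linear":[0,0,-0.24],"turn":[0,0,0],"hand":0.5}]'
python3 - <<'E'
from h import *
p=arm.grab_frame("side")
for n in("bottle","stored_bottle","jar","stored_jar","handle"):
    print(n,[(round(d["confidence"],2),w(p,d["location"]).round(1).tolist()) for d in arm.spot_point(p,n)][:4])
plan(530,40,205,-34.5)
E
```

```text
time: 26.15
tcp_pos: [617.5, 27.6, 206.8]
eef_rot: [[0.983, 0.184, 0.007], [0.184, -0.983, 0.001], [0.007, 0.001, -1.0]]
ft_force: [0.5, -0.2, 0.0]
grip_width: 45.7
grip_force: 0.0
bottle [(0.91, [614.6, 31.6, 19.3])]
stored_bottle [(0.62, [547.3, 14.4, 17.5]), (0.49, [757.9, 112.6, -1.4])]
jar [(0.89, [424.3, -76.8, -1.5]), (0.71, [592.8, 120.0, 19.1]), (0.41, [596.5, 125.5, 19.6])]
stored_jar [(0.96, [529.3, 110.7, 17.8])]
handle [(0.81, [447.4, 48.5, 91.9])]
t26.4 pos [613.7  27.8 200.3] ya-79.4 lin [-0.16  -0.055 -0.009] turn [-0.002  0.004 -0.997] F [1.5 0.9 0.6] w46.0 g0.0
```

Both are standing at floor height (z≈19) in their cells. Back to the handle.

```bash
python3 -m inch '[{"linear":[-0.16,-0.055,-0.01],"turn":[0,0,-1],"hand":0.31},{"linear":[-0.16,-0.055,-0.01],"turn":[0,0,-1],"hand":0.31},{"linear":[-0.16,-0.055,-0.01],"turn":[0,0,-1],"hand":0.31},{"linear":[-0.16,-0.055,-0.01],"turn":[0,0,-1],"hand":0.31},{"linear":[-0.16,-0.055,-0.01],"turn":[0,0,-1],"hand":0.31},{"linear":[-0.16,-0.055,-0.01],"turn":[0,0,-1],"hand":0.31},{"linear":[-0.16,-0.055,-0.01],"turn":[0,0,-1],"hand":0.31}]'
python3 -c "
from h import *
plan(444.5,49,200,10.6)"
```

```text
time: 27.15
tcp_pos: [530.4, 39.9, 205.8]
eef_rot: [[0.565, 0.825, -0.003], [0.825, -0.565, -0.0], [-0.002, -0.002, -1.0]]
ft_force: [0.2, -0.7, 1.0]
grip_width: 28.5
grip_force: 0.0
t27.1 pos [530.4  39.9 205.8] ya-34.4 lin [-0.082 -0.152  0.012] turn [-0.003  0.001 -1.   ] F [ 0.2 -0.7  1. ] w28.5 g0.0
```

```bash
python3 -m inch '[{"linear":[-0.082,-0.152,0.01],"turn":[0,0,-1],"hand":0.31},{"linear":[-0.082,-0.152,0.01],"turn":[0,0,-1],"hand":0.31},{"linear":[-0.082,-0.152,0.01],"turn":[0,0,-1],"hand":0.31},{"linear":[-0.082,-0.152,0.01],"turn":[0,0,-1],"hand":0.31},{"linear":[-0.082,-0.152,0.01],"turn":[0,0,-1],"hand":0.31},{"linear":[-0.082,-0.152,0.01],"turn":[0,0,-1],"hand":0.31},{"linear":[-0.082,-0.152,0.01],"turn":[0,0,-1],"hand":0.31}]'
python3 -c "
from h import *
arm.grab_frame('wrist');arm.grab_frame('wrist')
s=arm.read_state();p=arm.grab_frame('wrist')
for n in('handle','bottle','jar'):print(n,[(round(d['confidence'],2),ww(p,d['location'],s).round(1)) for d in arm.spot_point(p,n)][:4])
plan(444.5,49,82,10.6)"
```

```text
time: 27.85
tcp_pos: [444.9, 49.1, 201.5]
eef_rot: [[-0.183, 0.983, -0.002], [0.983, 0.183, -0.0], [0.0, -0.002, -1.0]]
ft_force: [-0.4, 0.5, -0.8]
grip_width: 28.5
grip_force: 0.0
handle [(0.88, array([447.1,  48.4,  93.4]))]
bottle [(0.56, array([613.4,  31.1,  16.7])), (0.28, array([752.7, 112.2,   5.1]))]
jar [(0.82, array([ 4.216e+02, -7.600e+01,  1.000e-01])), (0.65, array([595.7, 124.1,  25. ]))]
t28.1 pos [445.4  49.2 202.1] ya10.6 lin [-0.    -0.002  0.24 ] turn [-0.     0.    -0.001] F [0.1 0.4 1. ] w28.3 g0.0
```

```bash
python3 -m inch '[{"linear":[0,-0.001,0.05],"turn":[0,0,0],"hand":0.31},{"linear":[0,-0.001,0.12],"turn":[0,0,0],"hand":0.31},{"linear":[0,-0.001,0.18],"turn":[0,0,0],"hand":0.31},{"linear":[0,-0.001,0.225],"turn":[0,0,0],"hand":0.31},{"linear":[0,-0.001,0.24],"turn":[0,0,0],"hand":0.31},{"linear":[0,-0.001,0.24],"turn":[0,0,0],"hand":0.31}]'
python3 -m inch '[{"linear":[0,0,0],"turn":[0,0,0],"hand":0},{"linear":[0,0,0],"turn":[0,0,0],"hand":0},{"linear":[0,0,0],"turn":[0,0,0],"hand":0},{"linear":[0,0,0],"turn":[0,0,0],"hand":0},{"linear":[0,0,0],"turn":[0,0,0],"hand":0}]' 20
```

```text
time: 28.75
tcp_pos: [444.2, 48.9, 81.4]
eef_rot: [[-0.184, 0.983, -0.002], [0.983, 0.184, -0.0], [-0.0, -0.002, -1.0]]
ft_force: [0.2, 0.3, 0.4]
grip_width: 28.5
grip_force: 0.0
time: 29.25
tcp_pos: [446.2, 49.3, 83.3]
eef_rot: [[-0.184, 0.983, 0.002], [0.983, 0.184, 0.001], [0.0, 0.003, -1.0]]
ft_force: [-0.3, 0.4, 7.0]
grip_width: 11.2
grip_force: 20.0
```

Gripped. I'll push in gently, with low acceleration so nothing tips.

```bash
python3 -m inch '[{"linear":[0,0.006,0],"turn":[0,0,0],"hand":0},{"linear":[0,0.018,0],"turn":[0,0,0],"hand":0},{"linear":[0,0.036,0],"turn":[0,0,0],"hand":0},{"linear":[0,0.058,0],"turn":[0,0,0],"hand":0},{"linear":[0,0.08,0],"turn":[0,0,0],"hand":0},{"linear":[0,0.102,0],"turn":[0,0,0],"hand":0},{"linear":[0,0.124,0],"turn":[0,0,0],"hand":0},{"linear":[0,0.146,0],"turn":[0,0,0],"hand":0}]'
python3 -m inch '[{"linear":[0,0.022,0],"turn":[0,0,0],"hand":0},{"linear":[0,0.044,0],"turn":[0,0,0],"hand":0},{"linear":[0,0.066,0],"turn":[0,0,0],"hand":0},{"linear":[0,0.088,0],"turn":[0,0,0],"hand":0},{"linear":[0,0.11,0],"turn":[0,0,0],"hand":0},{"linear":[0,0.13,0],"turn":[0,0,0],"hand":0},{"linear":[0,0.146,0],"turn":[0,0,0],"hand":0},{"linear":[0,0.156,0],"turn":[0,0,0],"hand":0}]'
python3 -m inch '[{"linear":[0,0.006,0],"turn":[0,0,0],"hand":0},{"linear":[0,0.012,0],"turn":[0,0,0],"hand":0},{"linear":[0,0.016,0],"turn":[0,0,0],"hand":0},{"linear":[0,0.018,0],"turn":[0,0,0],"hand":0},{"linear":[0,0.018,0],"turn":[0,0,0],"hand":0}]'
```

```text
time: 30.05
tcp_pos: [517.3, 63.0, 83.3]
eef_rot: [[-0.184, 0.983, 0.0], [0.983, 0.184, 0.001], [0.0, 0.001, -1.0]]
ft_force: [-2.0, -0.3, 8.9]
grip_width: 11.3
grip_force: 20.0
time: 30.85
tcp_pos: [594.3, 77.8, 83.4]
eef_rot: [[-0.185, 0.983, 0.001], [0.983, 0.185, 0.001], [0.001, 0.001, -1.0]]
ft_force: [-2.3, 1.4, 7.2]
grip_width: 11.4
grip_force: 20.0
time: 31.35
tcp_pos: [601.9, 79.2, 83.4]
eef_rot: [[-0.185, 0.983, -0.001], [0.983, 0.185, 0.001], [0.001, -0.0, -1.0]]
ft_force: [-3.9, 1.8, 8.9]
grip_width: 11.1
grip_force: 20.0
```

```bash
python3 -m inch '[{"linear":[0,0.004,0],"turn":[0,0,0],"hand":0},{"linear":[0,0.008,0],"turn":[0,0,0],"hand":0},{"linear":[0,0.012,0],"turn":[0,0,0],"hand":0},{"linear":[0,0.012,0],"turn":[0,0,0],"hand":0},{"linear":[0,0.012,0],"turn":[0,0,0],"hand":0}]'
```

```text
time: 31.85
tcp_pos: [601.9, 79.2, 83.1]
eef_rot: [[-0.184, 0.983, -0.012], [0.983, 0.184, -0.001], [0.001, -0.012, -1.0]]
ft_force: [-19.3, -0.7, 22.2]
grip_width: 11.2
grip_force: 20.0
```

Fully shut: it is against the stop. Relax, release, rise.

```bash
python3 -m inch '[{"linear":[0,-0.009,0],"turn":[0,0,0],"hand":0},{"linear":[0,-0.009,0],"turn":[0,0,0],"hand":0.3},{"linear":[0,-0.009,0],"turn":[0,0,0],"hand":0.3},{"linear":[0,-0.009,0],"turn":[0,0,0],"hand":0.3},{"linear":[0,-0.009,-0.02],"turn":[0,0,0],"hand":0.3},{"linear":[0,-0.009,-0.08],"turn":[0,0,0],"hand":0.3},{"linear":[0,-0.009,-0.16],"turn":[0,0,0],"hand":0.3},{"linear":[0,-0.009,-0.25],"turn":[0,0,0],"hand":0.3}]'
python3 -m inch '[{"linear":[0,-0.1,-0.05],"turn":[0,0,0],"hand":0.3},{"linear":[0,-0.2,-0.05],"turn":[0,0,0],"hand":0.3},{"linear":[0,-0.2,-0.05],"turn":[0,0,0],"hand":0.3},{"linear":[0,-0.2,-0.05],"turn":[0,0,0],"hand":0.3}]'
python3 - <<'E'
from h import *
for c in("wrist","scene","side"):
    s=arm.read_state();p=arm.grab_frame(c)
    f=(lambda l:ww(p,l,s)) if c=="wrist" else (lambda l:w(p,l))
    for n in("handle","jar","bottle","fuse_box"):
        print(c,n,[(round(d["confidence"],2),f(d["location"]).round(1).tolist()) for d in arm.spot_point(p,n)][:3])
E
```

```text
time: 32.65
tcp_pos: [602.9, 78.6, 208.0]
eef_rot: [[-0.184, 0.983, -0.002], [0.983, 0.184, -0.0], [-0.0, -0.002, -1.0]]
ft_force: [1.5, 1.4, 0.1]
grip_width: 27.9
grip_force: 0.0
time: 33.05
tcp_pos: [504.5, 60.1, 233.2]
eef_rot: [[-0.184, 0.983, 0.001], [0.983, 0.184, 0.0], [0.0, 0.001, -1.0]]
ft_force: [-0.3, 0.7, 0.5]
grip_width: 27.7
grip_force: 0.0
wrist handle [(0.7, [599.2, 75.7, 91.0])]
wrist jar []
wrist bottle []
wrist fuse_box [(0.88, [548.3, -116.4, -0.2])]
scene handle [(0.7, [605.6, 87.7, 96.1])]
scene jar [(0.74, [424.0, -81.6, 2.4]), (0.54, [532.5, 392.4, 7.0])]
scene bottle []
scene fuse_box [(0.64, [550.3, -112.4, 0.5])]
side handle [(0.57, [603.6, 81.2, 93.6])]
side jar [(0.78, [423.0, -76.6, -2.9])]
side bottle [(0.7, [548.9, -116.8, -6.3])]
side fuse_box [(0.85, [548.2, -116.6, -6.5])]
```

```bash
python3 -c "
from bench import arm
print(arm.close_job())"
```

```text
the job is handed in; nothing more can be done
None
```

The white grease jar and the flat oil bottle stand upright in their back cells, and the drawer was pulled to the stop, then pushed fully shut; the job was handed in at about 33 s with no verdict returned, and the red look-alike and fuse box checked in place.

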